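# Take a checked axle out of the runout bench

## Task

The axle on the vee-block bench has been checked for runout. Push the indicator's knobbed lever all the way down so that the indicator swings up clear of the axle, then grip the axle midway between the vee blocks and lift it up out of both vees, level all the way. Finish while holding it steady and level about 10 cm above the vees and in line with them, so that they can be wiped: do not put it down, leave the indicator up, and do not disturb the wrench, the paint marker and the lug nut beside the bench.

Things in the scene. Friction and masses are not known exactly. Their poses are not given: they have to be found in the camera images.
- runout_bench: Fixed grey bench, base 135 x 260 mm. Origin on the shelf below the axle's resting axis, midway between 2 steel vee blocks; y along the vees to the indicator end, x away from the lever, z up. Blocks at y=-65 and +65: 26 long (y), 52 wide, top z=68, feet 28 high out to x=+-38; free gap between. Indicator pivot (axis along y) at (-66, 102, 85), its fork 42 wide, top z=96. Base top z=18 (all mm).
- axle: Loose plain steel bar, 20 mm diameter, 262 mm long, about 0.45 kg: 31 mm hex head at its -y end, thinner 21 mm thread at +y. Origin on its axis near mid-length, y along it. It rests level in both open 90 degree vees, axis 67 mm above the shelf, origin within 6 mm of the vees' midpoint; its centre of mass is about 5 mm from the origin towards the head.
- lever_knob (a point): Centre of the 18 mm black ball knob of the indicator lever, 75 mm from the pivot; it moves in an arc in the bench's x-z plane at y=102. In bench mm: at joint 0 x=-119, z=138 (lever slants 45 degrees up towards the robot); fully down x=-137, z=59.
- indicator_arm (a joint): Angle of the rigid rocker of lever and small dial indicator: 0 = stylus on the axle near its thread, lever up; 1.134 rad = lever down at its stop, dial and stylus up, clear of the axle's path. Friction hinge: about 2 N on the knob moves it; it stays where left.
- wrench_13: Bystander: combination wrench, 31 x 182 x 10 mm, lying at the hex-head end of the bench; origin at the centre of its underside, y along it.
- paint_marker: Bystander: paint marker, 23 x 100 x 23 mm, lying in front of the bench; origin at the centre of its underside, y along it.
- lug_nut_1: Bystander: lug nut 21 mm across, 24 mm high, standing beside the indicator end of the bench; origin at the centre of its underside.

How it is judged:
By the outcome, as a careful person would: the job done as asked, in the order asked, and still so for the second after the job is handed in, while the arm keeps its last pose, push and grip.
It also fails if it takes over 48 s, if anything falls off the work surface, if the arm or the gripper's body presses on something with over 40 N, if the wrist force passes 120 N, or if a joint passes its speed limit or range.

## Robot

A 6-joint arm with a two-finger parallel gripper is mounted at the origin on a cart in front of the work surface, level with it; the furniture and walls round the work are solid. World frame = base frame: x ahead of the robot, y to its left, z up, the work surface at z = 0. Lengths are in m, angles in rad, forces in N, time in s.
With the tool pointing down it reaches from about 0.325 to 0.9 m from the base axis. Payload 3.5 kg.
Tool frame: the origin (TCP) lies at the very end of the fingers, on their centre line; the grasp point (between the pads) lies 19 mm behind it; z points along the fingers, y is the line along which they close (so a half turn about z gives the same grasp; the last joint's range is limited). The gripper opens to 85 mm and grips with 20 to 120 N. Pads are 22 mm wide; open, the fingers measure 114 mm over their backs; the gripper's body (76 mm by 85 mm) begins 54 mm behind the grasp point. The pads swing forward as they close: fully open they stand 13 mm farther back than shut.
Start: joints at [-1.316, 0.276, -0.026, 1.268, 0, 1.467], TCP at [0.219, -0.585, 0.231] pointing down, gripper open.
Joint ranges: [-3.12, 3.12], [-0.85, 1.88], [-1.08, 1.24], [-1.95, 2.15], [-1.57, 1.53], [-3.14, 3.14]. Speed limits (rad/s): [2.57, 2.57, 3.14, 3.14, 3.14, 3.14].

## Interface

Orientations are given as a 3x3 rotation matrix whose columns are the frame's x, y, z axes.
In Python, from bench import r, cams, probe_bus gives the robot as it stands (r), with the cameras (cams) and the readings (probe_bus).
- The arm moves only by the tool tcp_steps, called by a JSON object that holds its "method" and its "body", one argument or row to a line. Schema: {"type":"object","properties":{"steps":{"type":"array","items":{"type":"array","items":{"type":"array","items":{"type":"number"},"minItems":6,"maxItems":6},"minItems":1,"maxItems":20},"minItems":1,"maxItems":1},"aperture":{"type":"number"},"force":{"type":"number"},"only":{"type":"string"},"quiet":{"type":"boolean"},"lines":{"type":"string"}},"required":["steps"],"additionalProperties":false}. steps is a list that holds a single list of rows (three levels of brackets), with 1 to 20 rows, each of 6 numbers: dx, dy, dz in normalised numbers (1 is 1000 mm), then a rotation vector rx, ry, rz in fractions of the full range, 1 being 2 rad; each row is the pose to reach, as a shift and turn from the pose commanded when the call began, along the tool's axes at that moment; what a row does not reach only later rows make up. A row lasts 1/8 s, in which the tool goes at most 0.0625 m and 0.188 rad, less where a joint would pass 70% of its speed; a pose out of reach is approached as far as the arm can. aperture is the finger opening in m, set as the call begins (left out keeps the last). The fingers move at their own pace and stop on an object; force is the grip in N (left out, the last holds). Time passes only in rows, so rows that do not move let the fingers close. The tool returns the time, the measured TCP pose, the force, the opening and the grip force at its end. only (a regular expression) keeps the lines of the reply that match it, lines (a string "A,B") keeps lines A to B, and quiet returns only ok. No shift or turn number may pass 1 either way. Input that does not fit is refused with a message, and nothing moves.
- probe_bus.observe(): the state, without advancing time (a new reading comes with each control period).
- cams.capture(name): name is "side" or "top" or "wrist"; returns a dict with "img" (480x640x3 uint8, red, green, blue), "fx", "fy", "cx", "cy" (pixels), "dist_coeffs" ([k1, k2, p1, p2, k3] as OpenCV has them; the pictures are not rectified), "extrinsics" (4x4, takes a point from camera to world coordinates). Camera axes: x right, y down, z forward; pixel columns grow to the right and rows downward; lengths in m; the calibration is good to about 2 mm. A picture is of the moment at which its call begins. There is no depth.
- r.job_done(): hands the job in; it is judged then, once.
The state is a dict: "t": time; "joint_positions": joint angles; "qvel": joint speeds; "joint_efforts": joint torques, N m; "position": TCP position; "eef_rot": TCP orientation; "force": force on the tool from outside, world axes, zero at the start; "wrist_torque": the same for the moment, N m; "finger_gap": finger opening in m; "grip_force": force on a finger pad.
Only numpy, scipy, OpenCV 4.12 (cv2) and the standard library are available. Lean on these libraries where they do the work, as an engineer would, in place of code of your own. Each camera call takes 0.05 s, during which the arm holds its last target. There are 200 camera calls.

## Working session

There is one attempt and no reset: what is moved stays moved. The work goes in short steps, Python scripts to look and compute and a tool call to move; the robot and the scene stay as the last step left them, time stands still between calls to the robot, and variables do not carry over. Pictures are saved under pics/ and viewed, at most 10 in all, crops included, and the job is handed in when it is done.

```bash
ls; mkdir -p pics; python3 - <<'E'
from bench import r, cams, probe_bus
import cv2,pickle
for n in("top","side"):
    c=cams.capture(n);pickle.dump(c,open(f"{n}.pkl","wb"))
    cv2.imwrite(f"pics/{n}0.png",c["img"][:,:,::-1])
    print(n,c["fx"],c["cx"],c["cy"],c["dist_coeffs"],c["extrinsics"])
o=probe_bus.observe();print(o["t"],o["position"],o["eef_rot"],o["force"])
E
```

```text
bench.py
pics
top 624.3007797003362 322.74559806038536 235.19317063051056 [-0.01465411  0.          0.          0.          0.        ] [[-0.00959801 -0.99694921  0.07746069  0.42282331]
 [-0.9999378   0.01000912  0.00492088  0.03911938]
 [-0.00568118 -0.07740864 -0.99698326  1.38837441]
 [ 0.          0.          0.          1.        ]]
side 603.7102559642968 315.7270382986951 240.90444856808364 [-0.03571268  0.          0.          0.          0.        ] [[-0.83819681 -0.31235077  0.44706052  0.1197539 ]
 [-0.54519229  0.45911051 -0.70141493  0.71469188]
 [ 0.01383731 -0.8316577  -0.5551162   0.63832896]
 [ 0.          0.          0.          1.        ]]
0.1 [ 0.21868512 -0.58471668  0.23024509] [[ 9.36661437e-01  3.50235700e-01 -5.54378335e-04]
 [ 3.50236092e-01 -9.36659318e-01  2.00043530e-03]
 [ 1.81360223e-04 -2.06789390e-03 -9.99997845e-01]] [-0.59300508 -0.17167557  0.3522258 ]
```

View pics/top0.png

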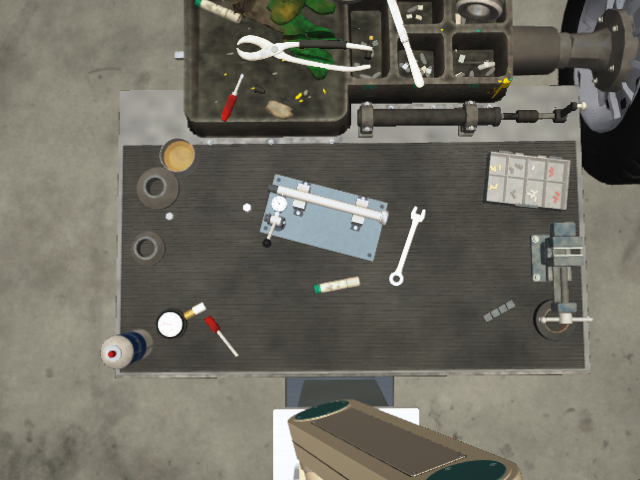

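View pics/side0.png

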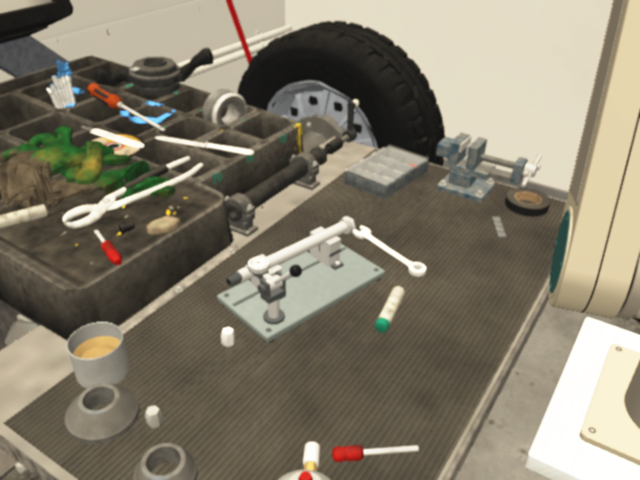

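The top view shows the bench around (325,215), with the knob near (268,242), the hex head near (385,217), the marker at (337,285), the wrench at (405,245) and the nut at (247,207). In the side view the knob is near (295,270) and the axle runs from (235,279) to (348,225). Next I'll enlarge both.

```bash
python3 - <<'E'
import cv2,pickle,numpy as np
t=pickle.load(open("top.pkl","rb"))["img"][165:270,250:400,::-1]
s=pickle.load(open("side.pkl","rb"))["img"][205:345,210:390,::-1]
cv2.imwrite("pics/t1.png",cv2.resize(t,None,fx=5,fy=5,interpolation=cv2.INTER_CUBIC))
cv2.imwrite("pics/s1.png",cv2.resize(s,None,fx=4,fy=4,interpolation=cv2.INTER_CUBIC))
E
```

```text
(no output)
```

View pics/t1.png

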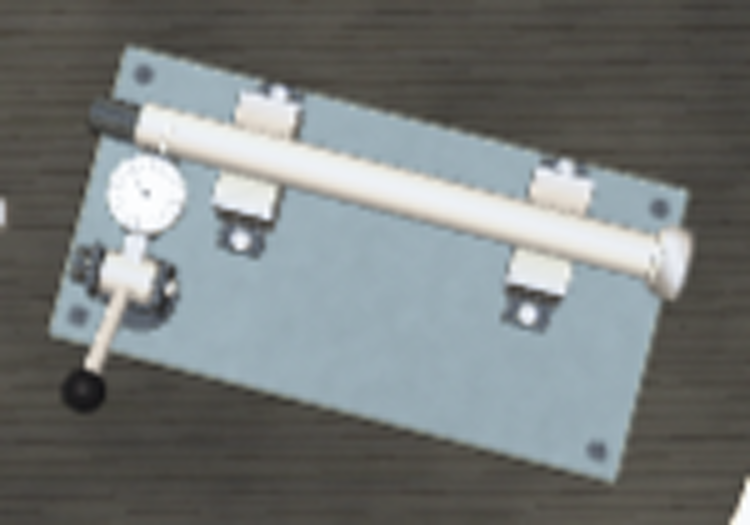

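View pics/s1.png

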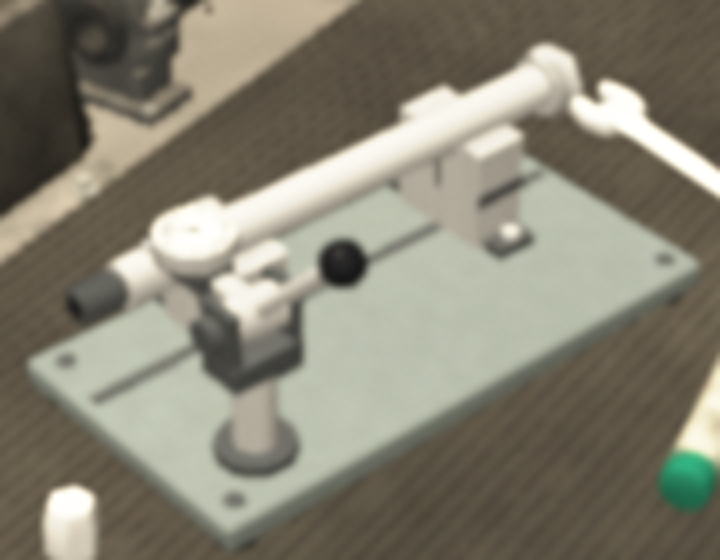

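Top crop: base corners are at (127,45), (688,190), (615,482) and (50,337). The knob is at (84,390), and the axle centreline runs from (151,127) to (655,252). Side crop: the knob is at (342,262), and the near base corners are at (30,365), (232,540) and (698,265). The axle runs from about (120,285) to (540,87).

```bash
cat > h.py <<'E'
import cv2,pickle,numpy as np
from scipy.spatial.transform import Rotation as R
def proj(c,P):
    E=np.linalg.inv(c["extrinsics"]);K=np.array([[c["fx"],0,c["cx"]],[0,c["fy"],c["cy"]],[0,0,1.]])
    return cv2.projectPoints(np.atleast_2d(P).astype(float),cv2.Rodrigues(E[:3,:3])[0],E[:3,3],K,np.array(c["dist_coeffs"]))[0][:,0]
def W(p,P): return np.atleast_2d(P)@R.from_euler('z',p[2]).as_matrix().T+[p[0],p[1],0]
E
python3 - <<'E'
from h import *
from scipy.optimize import least_squares
t,s=[pickle.load(open(n+".pkl","rb")) for n in("top","side")]
ft=lambda a:np.array([250,165])+(np.array(a)+.5)/5-.5
fs=lambda a:np.array([210,205])+(np.array(a)+.5)/4-.5
K=[-.119,.102,.138]
def res(p,full=False):
    o=p[3]; c=lambda sx,sy:[o+sx*.0675,sy*.130,.018]
    out=[proj(t,W(p,[c(1,1),c(1,-1),c(-1,-1),c(-1,1)]))-ft([[127,45],[688,190],[615,482],[50,337]]),
      proj(s,W(p,[c(1,1),c(-1,1),c(-1,-1)]))-fs([[30,365],[232,538],[698,265]]),
      proj(t,W(p,K))-ft([[84,390]]),proj(s,W(p,K))-fs([[342,262]])]
    A=[[0,-.11,.067],[0,.11,.067]]
    for cam,pts in((t,ft([[151,127],[655,252]])),(s,fs([[120,285],[540,87]]))):
        a,b=proj(cam,W(p,A));n=np.array([-(b-a)[1],(b-a)[0]]);n/=np.linalg.norm(n)
        out.append(((pts-a)@n)[:,None])
    return out if full else np.concatenate([x.ravel() for x in out])
q=least_squares(res,[.5,.02,-.2,0],loss="soft_l1");p=q.x
print(p,[np.round(x,1).tolist() for x in res(p,True)])
np.save("p.npy",p[:3])
# axle ends seen in top: thread tip, head end
print("tips top",(proj(t,W(p,[[0,.131,.067],[0,-.131,.067]]))-[250,165])*5, "seen ~(92,112),(690,262)")
for k in([-.119,.102,.138],[-.137,.102,.059],[-.066,.102,.085],[0,0,.067]):print(W(p,k))
E
```

```text
[ 0.59623624  0.03692984 -0.25667265 -0.02815819] [[[-1.0, 0.1], [0.7, -0.5], [0.7, 0.3], [-0.9, 0.5]], [[-0.2, -1.7], [1.0, -2.3], [1.9, -2.0]], [[-3.6, -0.4]], [[-2.7, 1.9]], [[0.4], [0.6]], [[0.3], [-1.5]]]
tips top [[ 85.36009417 111.155527  ]
 [681.21209195 259.90965668]] seen ~(92,112),(690,262)
[[0.50702877 0.1657981  0.138     ]]
[[0.48961845 0.17036764 0.059     ]]
[[0.55829249 0.15234332 0.085     ]]
[[0.59623624 0.03692984 0.067     ]]
```

```bash
python3 - <<'E'
from h import *
from scipy.optimize import least_squares
t,s=[pickle.load(open(n+".pkl","rb")) for n in("top","side")]
ft=lambda a:np.array([250,165])+(np.array(a)+.5)/5-.5
fs=lambda a:np.array([210,205])+(np.array(a)+.5)/4-.5
K=[-.119,.102,.138]
S=[[-.034,.065,.03],[-.034,-.065,.03]]
def res(p,full=False):
    c=lambda sx,sy:[p[3]+sx*.0675,p[4]+sy*.130,.018]
    out=[proj(t,W(p,[c(1,1),c(1,-1),c(-1,-1),c(-1,1)]))-ft([[127,45],[688,190],[615,482],[50,337]]),
      proj(s,W(p,[c(1,1),c(-1,1),c(-1,-1)]))-fs([[30,365],[232,538],[698,265]]),
      proj(t,W(p,K))-ft([[84,390]]),proj(s,W(p,K))-fs([[342,262]]),
      proj(t,W(p,S))-ft([[240,240],[527,313]])]
    A=[[0,-.11,.067],[0,.11,.067]]
    for cam,pts in((t,ft([[151,127],[655,252]])),(s,fs([[120,285],[540,87]]))):
        a,b=proj(cam,W(p,A));n=np.array([-(b-a)[1],(b-a)[0]]);n/=np.linalg.norm(n)
        out.append(((pts-a)@n)[:,None])
    return out if full else np.concatenate([x.ravel() for x in out])
q=least_squares(res,[.5,.02,-.2,0,0],loss="soft_l1");p=q.x
print(p,[np.round(x,1).tolist() for x in res(p,True)])
np.save("p.npy",p[:3])
print("tips top",(proj(t,W(p,[[0,.131,.067],[0,-.131,.067]]))-[250,165])*5, "seen ~(92,112),(690,262)")
for k in([-.119,.102,.138],[-.137,.102,.059],[-.066,.102,.085],[0,0,.067]):print(W(p,k))
E
```

```text
[ 0.59482831  0.02968653 -0.26124871 -0.02934292  0.00871277] [[[-1.5, 0.0], [0.0, -0.1], [-0.2, 0.7], [-1.7, 0.3]], [[-0.8, -1.4], [0.1, -1.7], [1.7, -1.3]], [[-0.2, -0.0]], [[0.6, -0.3]], [[-0.4, -0.1], [-0.2, -0.0]], [[-0.1], [0.6]], [[-0.1], [-1.5]]]
tips top [[102.65854526 112.89296266]
 [697.96529034 264.38964232]] seen ~(92,112),(690,262)
[[0.50621148 0.15896165 0.138     ]]
[[0.48882225 0.16361082 0.059     ]]
[[0.55741309 0.14527244 0.085     ]]
[[0.59482831 0.02968653 0.067     ]]
```

```bash
cat >> h.py <<'E'
p=np.load("p.npy");Rb=R.from_euler('z',p[2]).as_matrix()
def Rt(th): return Rb@np.array([[0,np.cos(th),np.sin(th)],[1,0,0],[0,np.sin(th),-np.cos(th)]])
def knob(a): return np.array([-.066-.075*np.cos(np.pi/4-a),.102,.085+.075*np.sin(np.pi/4-a)])
def go(o,Pb,th):
    "shift + rotvec in tool axes to reach bench point Pb with tilt th"
    T=np.array(o["eef_rot"]);d=T.T@(W(p,Pb)[0]-o["position"]);rv=R.from_matrix(T.T@Rt(th)).as_rotvec()
    return np.round(np.r_[d,rv],4)
E
python3 - <<'E'
from h import *
from bench import r, cams, probe_bus
o=probe_bus.observe();th=.22;z=np.array([np.sin(th),0,-np.cos(th)])
print(go(o,knob(0)-.009*z+[0,0,.04],th))
E
```

```text
[ 0.5281 -0.5969  0.0448 -0.2049  0.1035 -0.9479]
```

Units first: turns go in shares of 2 rad. So -0.948 rad / 2 = -0.474.

{"method": "tcp_steps", "body": {
  "steps": [
    [[0.528,-0.597,0.045,-0.1025,0.0518,-0.474],[0.528,-0.597,0.045,-0.1025,0.0518,-0.474],[0.528,-0.597,0.045,-0.1025,0.0518,-0.474],[0.528,-0.597,0.045,-0.1025,0.0518,-0.474],[0.528,-0.597,0.045,-0.1025,0.0518,-0.474],[0.528,-0.597,0.045,-0.1025,0.0518,-0.474],[0.528,-0.597,0.045,-0.1025,0.0518,-0.474],[0.528,-0.597,0.045,-0.1025,0.0518,-0.474],[0.528,-0.597,0.045,-0.1025,0.0518,-0.474],[0.528,-0.597,0.045,-0.1025,0.0518,-0.474],[0.528,-0.597,0.045,-0.1025,0.0518,-0.474],[0.528,-0.597,0.045,-0.1025,0.0518,-0.474],[0.528,-0.597,0.045,-0.1025,0.0518,-0.474],[0.528,-0.597,0.045,-0.1025,0.0518,-0.474],[0.528,-0.597,0.045,-0.1025,0.0518,-0.474],[0.528,-0.597,0.045,-0.1025,0.0518,-0.474],[0.528,-0.597,0.045,-0.1025,0.0518,-0.474],[0.528,-0.597,0.045,-0.1025,0.0518,-0.474]]
  ],
  "aperture": 0,
  "force": 30
}}

```text
t: 2.35
position: [0.5043, 0.1579, 0.1865]
eef_rot: [[0.26, 0.942, 0.212], [0.966, -0.253, -0.059], [-0.002, 0.22, -0.976]]
force: [0.2, 0.9, -0.2]
finger_gap: 0.0
grip_force: 0.0
```

```bash
cat > q.py <<'E'
from h import *
from bench import r, cams, probe_bus
import sys
o=probe_bus.observe();th=.22;z=np.array([np.sin(th),0,-np.cos(th)])
print(o["joint_positions"],o["force"],o["finger_gap"])
for a in np.linspace(0,1.134,5): print(go(o,knob(a)-.009*z,th))
c=cams.capture("side");cv2.imwrite("pics/s2.png",c["img"][120:420,130:530,::-1].repeat(2,0).repeat(2,1)[:600,:800])
E
python3 q.py
```

```text
[ 0.24047599  0.01357166 -0.45164648  0.91169091 -0.10753803  2.06316203] [ 0.17208809  0.90258742 -0.16037699] 5.460978591119293e-06
[ 0.0016 -0.0091  0.0386  0.0014  0.002  -0.0009]
[ 0.0016 -0.0253  0.0524  0.0014  0.002  -0.0009]
[ 0.0016 -0.0369  0.0701  0.0014  0.002  -0.0009]
[ 0.0017 -0.0431  0.0903  0.0014  0.002  -0.0009]
[ 0.0017 -0.0434  0.1115  0.0014  0.002  -0.0009]
```

View pics/s2.png

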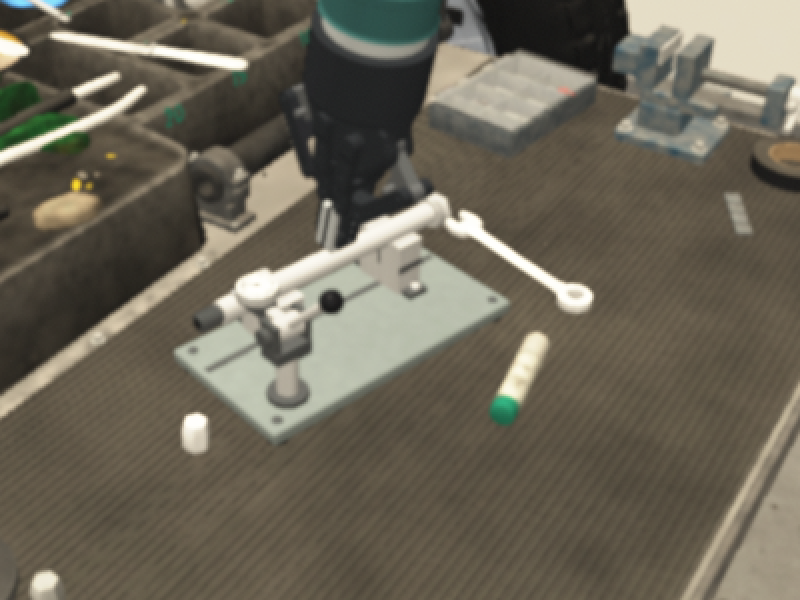

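The picture shows the closed gripper with its tip near (340,240), above the knob at (330,300). I'll check that against the projected TCP.

```bash
python3 - <<'E'
from h import *
from bench import r, cams, probe_bus
s=cams.capture("side");o=probe_bus.observe()
z=np.array(o["eef_rot"])[:,2]
print((proj(s,[o["position"],o["position"]-.1*z,W(p,knob(0))[0]])-[130,120])*2)
E
```

```text
[[334.0009971  242.05217696]
 [356.34779465 125.73998579]
 [331.44240942 299.62013801]]
```

{"method": "tcp_steps", "body": {
  "steps": [
    [[0.0015,-0.01,0.018,0,0,0],[0.0015,-0.012,0.033,0,0,0],[0.0015,-0.018,0.043,0,0,0],[0.0015,-0.025,0.052,0,0,0],[0.0015,-0.031,0.061,0,0,0],[0.0015,-0.037,0.07,0,0,0],[0.0015,-0.04,0.08,0,0,0],[0.0015,-0.043,0.09,0,0,0],[0.0015,-0.0435,0.1,0,0,0],[0.0015,-0.0435,0.106,0,0,0],[0.0015,-0.0435,0.11,0,0,0],[0.0015,-0.0435,0.112,0,0,0]]
  ]
}}

```text
t: 3.95
position: [0.4876, 0.1645, 0.0676]
eef_rot: [[0.258, 0.943, 0.211], [0.966, -0.252, -0.058], [-0.002, 0.219, -0.976]]
force: [-5.6, 0.3, 8.3]
finger_gap: 0.0
grip_force: 4.6
```

```bash
sed -i 's/s2/s3/' q.py; python3 q.py
```

```text
[ 0.2630909   0.12615858 -0.61838187  0.63512062 -0.11157761  2.0842343 ] [-5.64111755  0.25627693  8.28042789] 4.655241753203622e-05
[-0.0007  0.0344 -0.0735  0.001   0.0019  0.0004]
[-0.0007  0.0183 -0.0597  0.001   0.0019  0.0004]
[-0.0007  0.0066 -0.042   0.001   0.0019  0.0004]
[-0.0006  0.0004 -0.0218  0.001   0.0019  0.0004]
[-0.0006  0.0001 -0.0006  0.001   0.0019  0.0004]
```

View pics/s3.png

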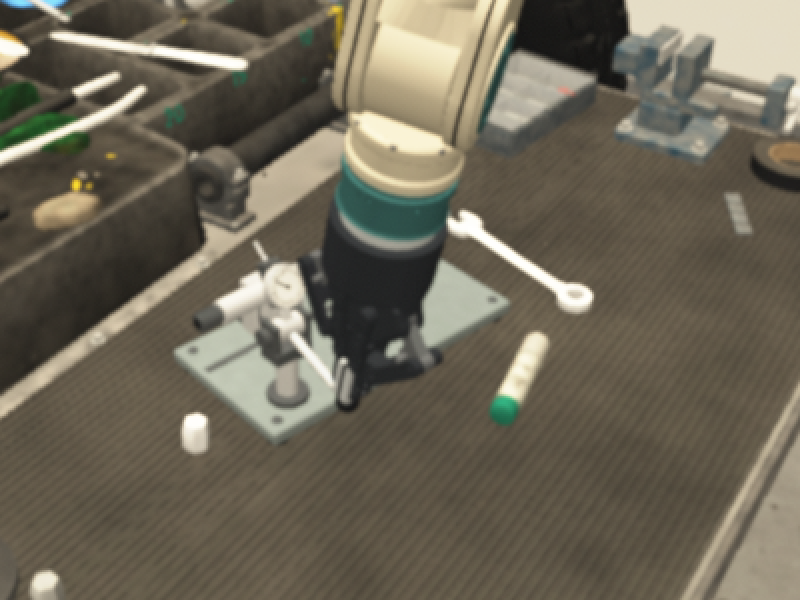

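The lever is down, with the fingertip on the knob near (345,395), and the dial is up at (285,285). I'll press a few mm more to make sure it's on the stop.

{"method": "tcp_steps", "body": {
  "steps": [
    [[0,-0.001,0.002,0,0,0],[0,-0.001,0.004,0,0,0],[0,-0.001,0.004,0,0,0]]
  ]
}}

```text
t: 4.38
position: [0.4879, 0.1646, 0.0667]
eef_rot: [[0.258, 0.942, 0.213], [0.966, -0.251, -0.059], [-0.002, 0.221, -0.975]]
force: [-13.9, -1.4, 26.3]
finger_gap: -0.0001
grip_force: 14.1
```

{"method": "tcp_steps", "body": {
  "steps": [
    [[0,0,-0.05,0,0,0],[0,0,-0.1,0,0,0],[0,0,-0.15,0,0,0],[0,0,-0.15,0,0,0]]
  ]
}}

```text
t: 4.88
position: [0.46, 0.1746, 0.2161]
eef_rot: [[0.258, 0.94, 0.224], [0.966, -0.252, -0.055], [0.005, 0.23, -0.973]]
force: [1.5, 0.3, 0.1]
finger_gap: 0.0003
grip_force: 0.0
```

```bash
python3 - <<'E'
from h import *
from bench import r, cams, probe_bus
o=probe_bus.observe();print(o["position"],o["force"],go(o,[0,0,.17],0))
E
```

```text
[0.46003814 0.17463192 0.21614129] [1.50133116 0.30980693 0.1034373 ] [-0.1055  0.1526  0.083   0.2324 -0.0047 -0.0004]
```

Converted, 0.232 rad / 2 = 0.116.

{"method": "tcp_steps", "body": {
  "steps": [
    [[-0.035,0.055,0.015,0.06,0,0],[-0.07,0.11,0.04,0.115,-0.0025,0],[-0.105,0.152,0.083,0.116,-0.0025,0],[-0.105,0.152,0.083,0.116,-0.0025,0],[-0.105,0.152,0.083,0.116,-0.0025,0],[-0.105,0.152,0.083,0.116,-0.0025,0],[-0.105,0.152,0.083,0.116,-0.0025,0]]
  ],
  "aperture": 0.06
}}

```text
t: 5.75
position: [0.5888, 0.0301, 0.1633]
eef_rot: [[0.257, 0.966, -0.011], [0.966, -0.257, -0.004], [-0.006, -0.01, -1.0]]
force: [-0.1, 0.7, 0.4]
finger_gap: 0.0599
grip_force: 0.0
```

```bash
python3 - <<'E'
from h import *
from bench import r, cams, probe_bus
o=probe_bus.observe();print(o["position"],o["force"],go(o,[0,0,.048],0))
for n in ("top","wrist"):
    c=cams.capture(n);cv2.imwrite(f"pics/{n}4.png",c["img"][:,:,::-1])
c=cams.capture("wrist");a=proj(c,W(p,[[0,-.04,.067],[0,0,.067],[0,.04,.067],[-.026,-.052,.068],[-.026,.052,.068]]));print(a)
E
```

```text
[0.58884479 0.0300818  0.16331317] [-0.10278082  0.70171754  0.43131978] [ 0.0019  0.007   0.1152 -0.0096  0.0064  0.0013]
[[331.1131362  289.24911742]
 [331.62554707 239.0851269 ]
 [332.17446044 183.78104857]
 [297.1747467  303.78288374]
 [293.97831058 166.18896074]]
```

View pics/wrist4.png

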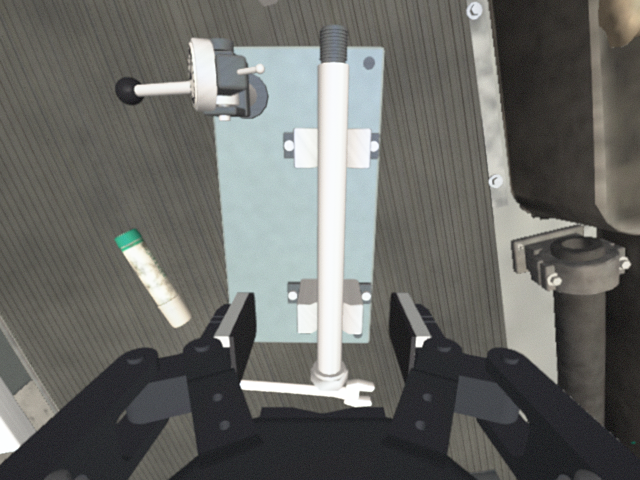

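The wrist view shows the axle centred between the fingers at column 332, which matches the projection. The block inner edges at rows 166 and 304 match too, and the dial is up and clear at (205,75). Now I'll descend.

Converted, -0.01 rad / 2 = -0.005.

{"method": "tcp_steps", "body": {
  "steps": [
    [[0.002,0.007,0.03,-0.005,0.0033,0.0005],[0.002,0.007,0.06,-0.005,0.0033,0.0005],[0.002,0.007,0.09,-0.005,0.0033,0.0005],[0.002,0.007,0.11,-0.005,0.0033,0.0005],[0.002,0.007,0.115,-0.005,0.0033,0.0005],[0.002,0.007,0.115,-0.005,0.0033,0.0005],[0.002,0.007,0.115,-0.005,0.0033,0.0005],[0.002,0.007,0.115,-0.005,0.0033,0.0005]]
  ]
}}

```text
t: 6.9
position: [0.5961, 0.0285, 0.0483]
eef_rot: [[0.26, 0.966, 0.001], [0.966, -0.26, -0.0], [0.0, 0.001, -1.0]]
force: [0.0, -1.1, 0.5]
finger_gap: 0.0602
grip_force: 0.0
```

```bash
python3 - <<'E'
from h import *
from bench import r, cams, probe_bus
o=probe_bus.observe();print(o["position"],o["force"],go(o,[0,0,.048],0))
E
```

```text
[0.59609366 0.0284509  0.04829729] [ 0.0069994  -1.07961875  0.45882639] [ 0.0009 -0.0015  0.0003  0.0011 -0.0001 -0.0014]
```

{"method": "tcp_steps", "body": {
  "steps": [
    [[0,-0.0015,0,0,0,0],[0,-0.0015,0,0,0,0],[0,-0.0015,0,0,0,0],[0,-0.0015,0,0,0,0],[0,-0.0015,0,0,0,0],[0,-0.0015,0,0,0,0],[0,-0.0015,0,0,0,0],[0,-0.0015,0,0,0,0]]
  ],
  "aperture": 0.01,
  "force": 80
}}

```text
t: 7.9
position: [0.594, 0.0288, 0.0476]
eef_rot: [[0.26, 0.966, -0.0], [0.966, -0.26, -0.0], [-0.0, -0.0, -1.0]]
force: [-1.6, -0.1, 4.5]
finger_gap: 0.018
grip_force: 78.2
```

{"method": "tcp_steps", "body": {
  "steps": [
    [[0,0,-0.002,0,0,0],[0,0,-0.006,0,0,0],[0,0,-0.012,0,0,0],[0,0,-0.018,0,0,0],[0,0,-0.02,0,0,0],[0,0,-0.02,0,0,0]]
  ]
}}

```text
t: 8.65
position: [0.594, 0.0289, 0.0675]
eef_rot: [[0.26, 0.966, -0.0], [0.966, -0.26, -0.0], [-0.0, -0.0, -1.0]]
force: [0.5, -1.6, -5.9]
finger_gap: 0.0177
grip_force: 78.1
```

```bash
python3 - <<'E'
from h import *
from bench import r, cams, probe_bus
o=probe_bus.observe();print(o["wrist_torque"],Rb.T@np.array(o["wrist_torque"]),go(o,[0,0,.068],0))
c=cams.capture("side");cv2.imwrite("pics/s5.png",c["img"][120:420,130:530,::-1].repeat(2,0).repeat(2,1))
E
```

```text
[-0.05613186 -0.0080375   0.00930094] [-0.05215123 -0.02226291  0.00930094] [ 0.001   0.0006 -0.0005 -0.0003  0.0002 -0.0016]
```

View pics/s5.png

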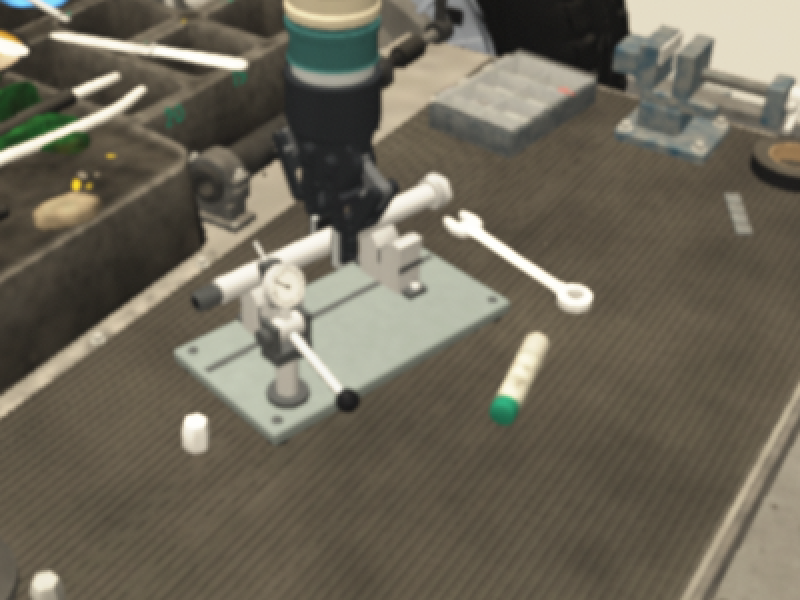

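The axle is lifted: thread tip at (203,297), head at (437,188), both ends raised by about the same 20 px. The knob is down at (347,400). I'll carry on another 80 mm.

{"method": "tcp_steps", "body": {
  "steps": [
    [[0,0,-0.008,0,0,0],[0,0,-0.022,0,0,0],[0,0,-0.037,0,0,0],[0,0,-0.052,0,0,0],[0,0,-0.066,0,0,0],[0,0,-0.076,0,0,0],[0,0,-0.08,0,0,0],[0,0,-0.08,0,0,0],[0,0,-0.08,0,0,0],[0,0,-0.08,0,0,0]]
  ]
}}

```text
t: 9.95
position: [0.5933, 0.0289, 0.1465]
eef_rot: [[0.26, 0.966, -0.002], [0.966, -0.26, 0.0], [-0.001, -0.002, -1.0]]
force: [-0.7, 0.2, -4.4]
finger_gap: 0.0177
grip_force: 78.2
```

```bash
python3 - <<'E'
from h import *
from bench import r, cams, probe_bus
o=probe_bus.observe();print(go(o,[0,0,.148],0))
c=cams.capture("side");cv2.imwrite("pics/s6.png",c["img"][120:420,130:530,::-1].repeat(2,0).repeat(2,1))
A=[[0,.135,.167],[0,-.127,.167]]
print((proj(c,W(p,A))-[130,120])*2)
E
```

```text
[ 0.0012  0.0012 -0.0015 -0.0022  0.0006 -0.0015]
[[190.75561142 211.7199274 ]
 [445.69444611 104.21094668]]
```

View pics/s6.png

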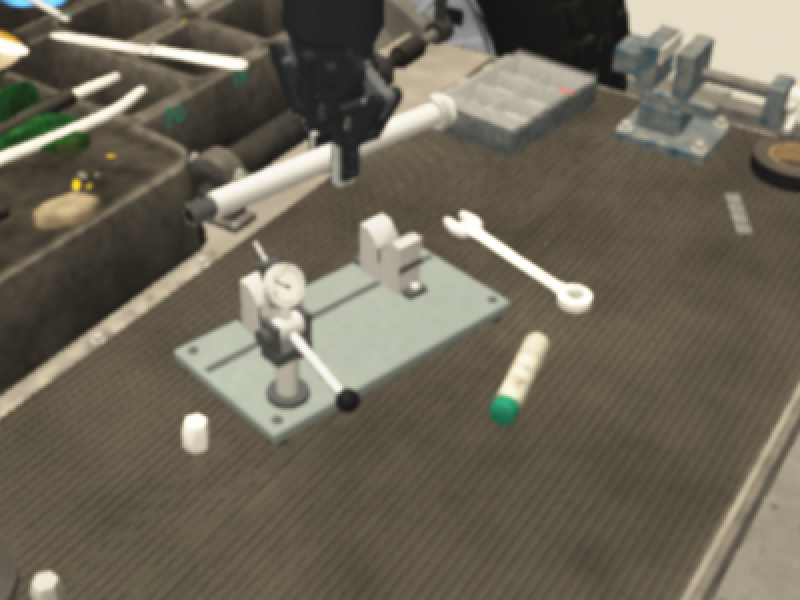

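The thread tip is at (190,211) and the head end at (452,108). The level pose projects to (191,212) and (446,104), so the axle is level and in line with the vees. I'll let it settle and hand in.

{"method": "tcp_steps", "body": {
  "steps": [
    [[0,0,0,0,0,0],[0,0,0,0,0,0],[0,0,0,0,0,0],[0,0,0,0,0,0]]
  ]
}}

```text
t: 10.5
position: [0.5939, 0.0289, 0.1472]
eef_rot: [[0.26, 0.966, -0.001], [0.966, -0.26, -0.0], [-0.0, -0.001, -1.0]]
force: [0.4, -0.4, -5.3]
finger_gap: 0.0179
grip_force: 78.2
```

```bash
python3 -c "
from bench import r, cams, probe_bus
print(r.job_done())"
```

```text
the job is handed in; nothing more can be done
None
```

The job is handed in at about 10.5 s: lever pushed down to its stop, indicator up, and the axle held level about 10 cm above the vees and in line with them; the wrench, paint marker and lug nut look unmoved in the last picture.

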